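# Snap the turquoise-banded handpiece into its clips

## Robot

A 6-joint arm with a two-finger parallel gripper is mounted at the origin on the work surface. World frame = base frame: x ahead of the robot, y to its left, z up, the work surface at z = 0. Lengths are in m, angles in rad, forces in N, time in s.
With the tool pointing down it reaches from about 0.2 to 0.875 m from the base axis. Payload 3.4 kg.
Tool frame: the origin (TCP) lies between the finger pads; the fingertips stand 25 mm ahead of it and the grasp point (between the pads) lies 6 mm ahead of it (r.nose_length is the z of the fingertips in the tool frame, in m); z points along the fingers, y is the line along which they close (so a half turn about z gives the same grasp; the last joint's range is limited). The gripper opens to 94 mm and grips with 3 to 60 N. Pads are 16 mm wide; open, the fingers measure 119 mm over their backs; the gripper's body (75 mm by 177 mm) begins 78 mm behind the grasp point.
Start: joints at [-1.229, 0.276, 1.505, -0, 1.361, -0.121], TCP at [0.257, -0.515, 0.23] pointing down, gripper open.
Joint ranges: [-2.89, 2.89], [-0.75, 2.08], [0.22, 2.7], [-1.18, 4.32], [0.11, 2.71], [-2.7, 2.7]. Speed limits (rad/s): [2.57, 2.57, 3.14, 3.14, 3.14, 3.14].

## Interface

Orientations are given as a unit quaternion [w, x, y, z].
In Python, from plant import r, gripper_to, inverse_kinematics, vision, models, telemetry gives the robot as it stands. Calls block until the motion is done:
- r.move_to(position, orientation): joint-space move of the TCP to a pose.
- r.move_l(position, rot=None, vel=0.15, guard=None): straight line of the TCP; rot=None keeps the orientation; vel is the mean speed in m/s. With guard (N) it stops when the force on the tool has changed by that much, and returns True; else False.
- r.movej(angles): joint-space move.
- gripper_to(opening, f_grip=None): finger opening in m; f_grip is the grip in N (None keeps the last); returns when the fingers have stopped.
- r.hold(seconds).
- inverse_kinematics(position, orientation): joint angles nearest the present ones, or None.
- vision.snapshot(name): name is "scene" or "top" or "wrist"; returns the picture (480x640x3 uint8, red, green, blue); there is no depth.
- vision.get_calibration(name): a dict with "fx", "fy", "cx", "cy" (pixels), "position" and "orientation" of the camera in the world. Camera axes: x right, y down, z forward; pixel columns grow to the right and rows downward; lengths in m; the calibration is good to about 2 mm. The wrist camera is an equidistant fisheye: a pixel r from the principal point sees the ray r / f radians off the axis. A picture is of the moment at which its call begins: read the wrist's pose just before it. get_calibration takes no time and is no camera call; for the wrist camera it gives the pose at the moment of the call.
A pose or a line that the arm cannot do raises r.PlanningError and nothing moves.
- r.sign_off(): hands the job in; it is judged then, once.
Trained networks look in the newest picture that a camera, given by its name, has taken for a name from the list of things; names that differ only in an ending like _2 or _b are one class to them, and where a whole thing is asked for, a point or a joint stands for the part that bears it (a point fixed in the world has none). Each returns a list of dicts, best first, with "score" (0 to 1); they miss things now and then, are a little off and sometimes report something else, mostly with a low value. They report only what shows in the picture. A call takes as long as a camera call.
- models.boxes_of(thing, camera): "at" ([x, y, z] in m, in world coordinates, good to about 4 mm: the middle of the surface that is visible of it).
- models.regions_of(thing, camera): "pixels" (480x640 bool, what is visible of it).
- models.mark_of(thing, camera): "at" ([x, y, z] in m, in world coordinates, good to about 4 mm: a listed point, or the origin of a listed thing).
Readings, each from a call of its own:
- telemetry.current_t(): time.
- telemetry.current_joints(): joint angles.
- telemetry.current_dq(): joint speeds.
- telemetry.current_joint_efforts(): joint torques, N m.
- telemetry.current_ee_pos(): TCP position.
- telemetry.current_tool_rot(): TCP orientation.
- telemetry.current_wrist_force(): force on the tool from outside, world axes, zero at the start.
- telemetry.current_torque(): the same for the moment, N m.
- telemetry.current_opening(): finger opening in m.
- telemetry.current_finger_force(): force on a finger pad.
Only numpy, scipy, OpenCV 4.12 (cv2) and the standard library are available. Lean on these libraries where they do the work, as an engineer would, in place of code of your own. Each camera call takes 0.05 s, during which the arm holds its last target. There are 200 camera calls.

## Task

Pick up the silver dental handpiece with the turquoise bands from its black rest and press it down sideways into the turquoise pair of spring clips in the clip rack, until it has snapped fully home in both clips, centred along the pair to within about a centimetre (either way round); then let go of it. Leave the orange-banded and the navy-banded handpieces where they are.

Things in the scene. Friction and masses are not known exactly. Their poses are not given: they have to be found in the camera images.
- hp_teal_center (a point): Silver handpiece, turquoise bands at tail (24 mm) and nose. Barrel 18 mm thick, x -70 to +52 mm, bur to +83; 0.09 kg. Point on its axis; x towards the bur. Lies level, axis 34 mm above the bench, loose on a fixed black rest: posts 10 mm wide, 33 mm high, 42 mm either side of the rest's centre (within 6 mm of this point), open between down to a 6 mm base. Grasp across the middle, lift straight up.
- clip_teal_seat (a point): Turquoise clips, empty. Point: axis centre of a seated barrel, 48 mm above the bench; x along the barrel, z up. Clips at x = -42, +42 mm, 10 mm long; between them all is open to 30 mm below. Jaw lips 7 mm above the point, 13 mm apart, flare to 34 mm apart, 17 mm up. Press straight down, level: lips touch with the axis about 14 mm high, give at 6-15 N, snap shut near 6 mm; posts stop it at 0.
- hp_orange_center (a point): Bystander: handpiece like the turquoise one but with orange bands, on a second black rest; either rest may be the nearer to the rack. Same point and axes.
- hp_navy_center (a point): Bystander: same handpiece with navy bands, already in the navy clips. The rack is a fixed aluminium plate 170 x 250 x 10 mm with three like clip pairs side by side, 75 mm apart, in any order: turquoise (empty), orange (empty), navy (taken). Same point and axes.

How it is judged:
By the outcome, as a careful person would: the job done as asked, in the order asked, and still so for the second after the job is handed in, with the robot touching nothing.
It also fails if it takes over 34 s, if anything falls off the work surface, if the arm or the gripper's body presses on something with over 40 N, if the wrist force passes 120 N, or if a joint passes its speed limit or range.

## Working session

There is one attempt and no reset: what is moved stays moved. The work goes in short steps, each a Python script; the robot and the scene stay as the last script left them, time stands still between calls to the robot, and variables do not carry over. Pictures are saved under pics/ and viewed, at most 10 in all, crops included, and the job is handed in when it is done.

```bash
mkdir -p pics; cat > a.py <<'E'
from plant import r, gripper_to, inverse_kinematics, vision, models, telemetry
import numpy as np, cv2
for c in ("scene","top"):
    im=vision.snapshot(c); cv2.imwrite(f"pics/{c}0.png",im[...,::-1])
    k=vision.get_calibration(c); print(c,k)
    for n in ("hp_teal_center","clip_teal_seat","hp_orange_center","hp_navy_center"):
        print(n,[(np.round(d["at"],4).tolist(),round(d["score"],2)) for d in models.mark_of(n,c)[:3]])
print(telemetry.current_t(),telemetry.current_tool_rot())
E
python3 a.py
```

```text
scene {'fx': 463.61585369449244, 'fy': 463.61585369449244, 'cx': 320.3662804489435, 'cy': 233.86458051198366, 'position': array([1.02467652, 0.35767171, 0.72184095]), 'orientation': array([-0.16310331,  0.40560614,  0.83697914, -0.3291609 ])}
hp_teal_center [([0.5661, -0.1268, 0.0355], 0.84)]
clip_teal_seat [([0.582, 0.1812, 0.0485], 0.66)]
hp_orange_center [([0.5213, -0.2672, 0.0322], 0.97)]
hp_navy_center [([0.5781, 0.1078, 0.0415], 0.82)]
top {'fx': 516.0569835100767, 'fy': 516.0569835100767, 'cx': 317.5731596547487, 'cy': 244.03121080043678, 'position': array([ 0.44602111, -0.0083011 ,  0.98435103]), 'orientation': array([ 0.02595442, -0.70264212,  0.71006046, -0.03787567])}
hp_teal_center [([0.5665, -0.1237, 0.0369], 0.89)]
clip_teal_seat [([0.5802, 0.1862, 0.0474], 0.84)]
hp_orange_center [([0.5126, -0.2588, 0.0303], 0.56)]
hp_navy_center [([0.5834, 0.1077, 0.0508], 0.95)]
0.5 [-4.62230255e-06  9.73339952e-01  2.29367255e-01 -7.07382179e-06]
```

View pics/top0.png

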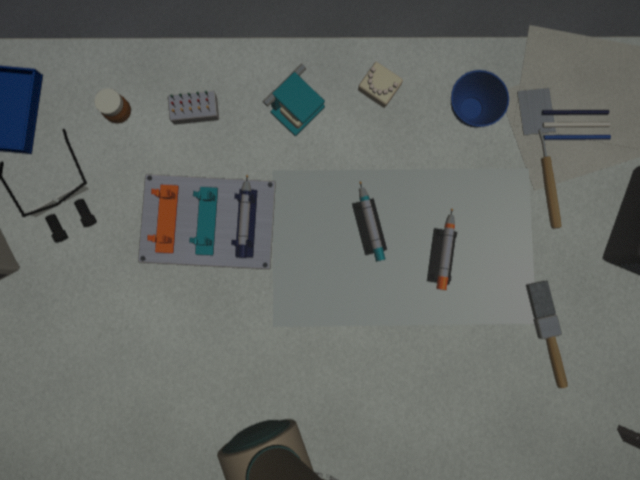

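View pics/scene0.png

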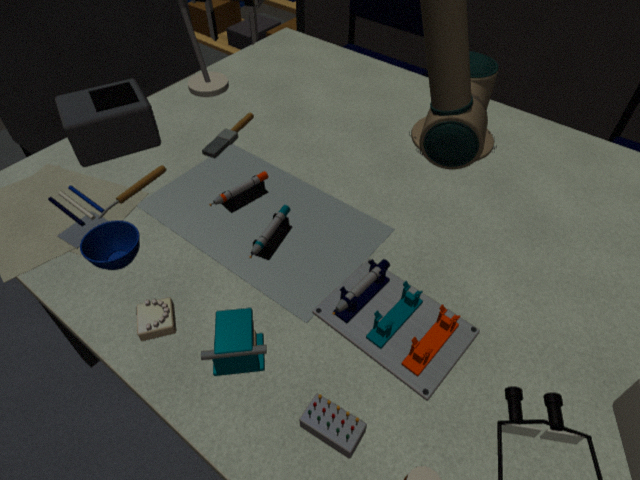

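The top view shows the teal handpiece running from (380,260) at its tail to (362,182) at the bur. The empty teal clips are at (206,220), the navy pair is at (245,217), and the orange pair is at (165,218). All of this agrees with the marks. Next I'll look from close up with the wrist camera.

```bash
cat > h.py <<'E'
from plant import r, gripper_to, inverse_kinematics, vision, models, telemetry
import numpy as np, cv2
from scipy.spatial.transform import Rotation as R
def q(a): return np.array([0,np.cos(a/2),np.sin(a/2),0])
def ground(px,k,z,fish=True):
    px=np.atleast_2d(px).astype(float); u=(px-[k["cx"],k["cy"]])/[k["fx"],k["fy"]]
    if fish:
        t=np.linalg.norm(u,axis=1,keepdims=True)+1e-9
        d=np.hstack([u/t*np.sin(t),np.cos(t)])
    else: d=np.hstack([u,np.ones((len(u),1))])
    w,x,y,zz=k["orientation"]; d=R.from_quat([x,y,zz,w]).apply(d)
    p=np.array(k["position"]); return p+d*((z-p[2])/d[:,2:])
def axis(thing,cam,k,z):
    L=models.regions_of(thing,cam)
    if not L: return None
    v,u=np.nonzero(L[0]["pixels"]); P=ground(np.c_[u,v],k,z,cam=="wrist")[:,:2]
    vx,vy,x0,y0=cv2.fitLine(P.astype(np.float32),cv2.DIST_HUBER,0,.001,.001).ravel()
    s=1 if vx>0 else -1; d=np.array([vx,vy])*s; t=(P-[x0,y0])@d
    lo,hi=t.min(),t.max(); c=np.array([x0,y0])
    return dict(score=round(L[0]["score"],2),ang=round(float(np.arctan2(d[1],d[0])),4),tail=(c+lo*d).round(4),tip=(c+hi*d).round(4),len=round(float(hi-lo),4),n=len(u))
def marks(n,c): return [(np.round(d["at"],4).tolist(),round(d["score"],2)) for d in models.mark_of(n,c)[:2]]
E
cat > b.py <<'E'
from h import *
vision.snapshot("top");k=vision.get_calibration("top")
print("top teal",axis("hp_teal_center","top",k,.034)); print("top navy",axis("hp_navy_center","top",k,.048))
for nm,p in (("clip",[.54,.165,.25]),("hp",[.535,-.125,.22])):
    r.move_to(np.array(p),q(0.))
    k=vision.get_calibration("wrist"); im=vision.snapshot("wrist"); cv2.imwrite(f"pics/w_{nm}.png",im[...,::-1])
    print(nm,telemetry.current_t(),k)
    if nm=="clip":
        print(marks("clip_teal_seat","wrist"),marks("hp_navy_center","wrist"),axis("hp_navy_center","wrist",k,.048))
    else:
        print(marks("hp_teal_center","wrist"),axis("hp_teal_center","wrist",k,.034))
E
python3 b.py
```

```text
top teal {'score': 0.83, 'ang': 0.2377, 'tail': array([ 0.4996, -0.1405]), 'tip': array([ 0.6481, -0.1046]), 'len': 0.1528, 'n': 767}
top navy {'score': 0.76, 'ang': -0.064, 'tail': array([0.5066, 0.1145]), 'tip': array([0.6483, 0.1054]), 'len': 0.1421, 'n': 704}
clip 3.3083 {'fx': 371.64829954431775, 'fy': 371.64829954431775, 'cx': 318.58497960873467, 'cy': 235.89940756800638, 'position': array([0.6163625 , 0.16367455, 0.40417021]), 'orientation': array([-0.09363761, -0.70048082,  0.70133587,  0.09320197])}
[([0.581, 0.1787, 0.0446], 0.86)] [([0.5742, 0.1051, 0.0416], 0.75)] {'score': 0.7, 'ang': -0.0605, 'tail': array([0.5049, 0.1123]), 'tip': array([0.6595, 0.1029]), 'len': 0.1549, 'n': 2686}
hp 4.6333 {'fx': 371.64829954431775, 'fy': 371.64829954431775, 'cx': 318.58497960873467, 'cy': 235.89940756800638, 'position': array([ 0.61130424, -0.12480183,  0.37443481]), 'orientation': array([ 0.09315278,  0.70105997, -0.70080221, -0.09334737])}
[([0.569, -0.127, 0.0327], 0.7)] {'score': 0.78, 'ang': 0.2359, 'tail': array([ 0.4974, -0.1433]), 'tip': array([ 0.6489, -0.1068]), 'len': 0.1559, 'n': 3006}
```

View pics/w_clip.png

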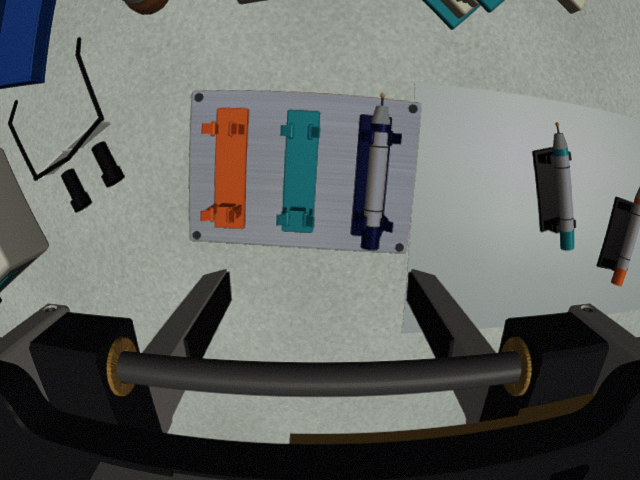

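View pics/w_hp.png

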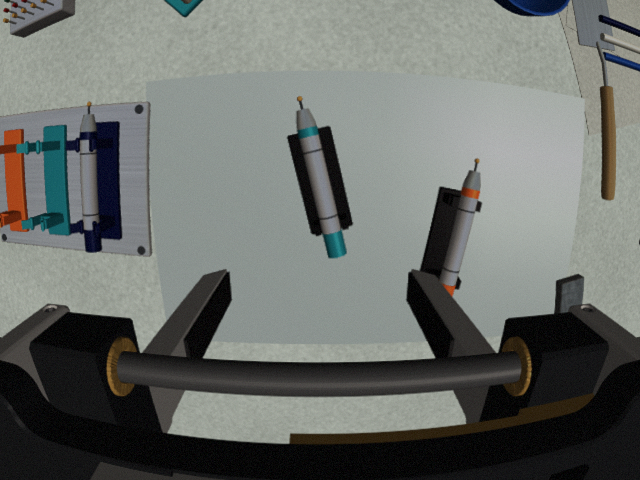

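The wrist view above the rack shows the teal jaws around (300,130) and (296,219), with the orange pair to the left and the occupied navy pair to the right. The second view shows the teal handpiece free on its rest, centred near (320,180). The measurements agree to about 3 mm, so I'll grasp it now.

```bash
cat > c.py <<'E'
from h import *
a=.236; c=np.array([.567,-.1262])
r.move_to(np.array([*c,.12]),q(a))
r.move_l(np.array([*c,.040]),vel=.12,guard=8)
print(telemetry.current_ee_pos(),telemetry.current_t())
gripper_to(0.0,55); print("open",telemetry.current_opening(),telemetry.current_finger_force())
r.move_l(np.array([*c,.15]),vel=.15)
print(telemetry.current_opening(),telemetry.current_wrist_force(),telemetry.current_t())
k=vision.get_calibration("wrist"); im=vision.snapshot("wrist"); cv2.imwrite("pics/w_held.png",im[...,::-1])
print(marks("hp_teal_center","wrist"),axis("hp_teal_center","wrist",k,.144))
w=cv2.imread("pics/w_clip.png")[90:250,250:350]; cv2.imwrite("pics/crop.png",cv2.resize(w,None,fx=3.6,fy=3.6,interpolation=cv2.INTER_CUBIC))
E
python3 c.py
```

```text
[ 0.56784651 -0.12659087  0.04113155] 6.05
open 0.016352434514634313 54.999513030052185
0.01697503067159818 [-0.35728527  0.77060395 -0.55777771] 8.1083
[([0.5701, -0.1255, 0.1413], 0.62)] {'score': 0.95, 'ang': 0.2355, 'tail': array([ 0.4927, -0.1443]), 'tip': array([ 0.6488, -0.1068]), 'len': 0.1605, 'n': 9258}
```

View pics/w_held.png

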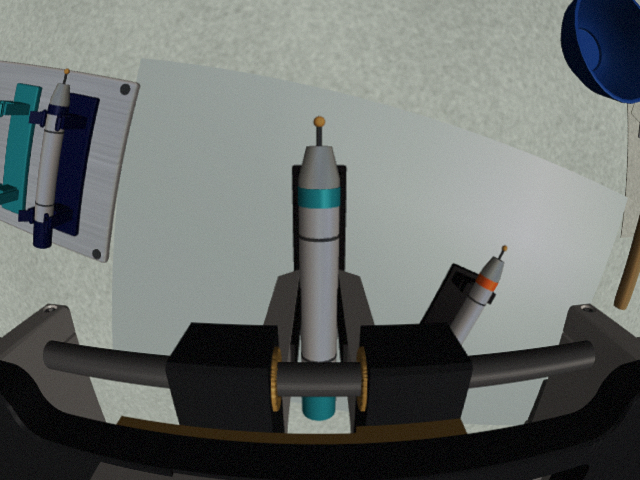

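View pics/crop.png

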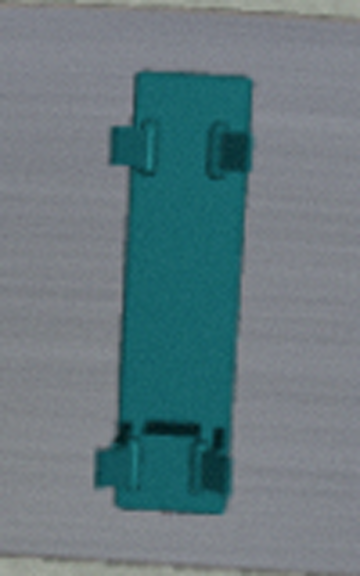

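The handpiece is held level and centred between the fingers, with the bur at (319,122), so the held centre is within about 1 mm of the TCP. In the crop the jaw pairs are centred at (181,148) and (164,467), which is (300.5,131) and (295.4,219.7) in the full picture. I'll convert those to world positions.

```bash
cat > d.py <<'E'
from h import *
k={'fx':371.648,'fy':371.648,'cx':318.585,'cy':235.899,'position':np.array([0.6163625,0.16367455,0.40417021]),'orientation':np.array([-0.09363761,-0.70048082,0.70133587,0.09320197])}
for z in (.055,.060,.065):
    P=ground([[300.5,131.1],[295.4,219.7]],k,z); d=P[0]-P[1]; print(z,P.round(4).tolist(),P.mean(0).round(4),np.linalg.norm(d),np.arctan2(d[1],d[0]))
E
python3 d.py
```

```text
0.055 [[0.6224, 0.1802, 0.055], [0.5378, 0.1858, 0.055]] [0.5801 0.183  0.055 ] 0.08476538581075843 -0.0668386055268806
0.06 [[0.6223, 0.1799, 0.06], [0.5389, 0.1855, 0.06]] [0.5806 0.1827 0.06  ] 0.08355157398799788 -0.06683860552688059
0.065 [[0.6222, 0.1797, 0.065], [0.5401, 0.1852, 0.065]] [0.5811 0.1825 0.065 ] 0.08233776216523733 -0.06683860552688024
```

The jaw spacing comes out at 84 mm, as specified. The seat is at (0.581, 0.183) at an angle of −0.064, which also matches the navy handpiece plus the 75 mm offset. Now I'll carry it over and press it in.

```bash
cat > e.py <<'E'
from h import *
a=-.064; c=np.array([.5807,.183])
r.move_to(np.array([*c,.15]),q(a))
r.move_l(np.array([*c,.085]),vel=.12,guard=15)
f=telemetry.current_wrist_force(); print(telemetry.current_ee_pos(),f,telemetry.current_t())
for z in (.068,.060,.054):
    g=r.move_l(np.array([*c,z]),vel=.03,guard=50)
    print(z,g,telemetry.current_ee_pos().round(4),telemetry.current_wrist_force().round(1),telemetry.current_torque().round(2),telemetry.current_opening(),telemetry.current_t())
k=vision.get_calibration("wrist"); im=vision.snapshot("wrist"); cv2.imwrite("pics/w_in.png",im[...,::-1])
print(marks("hp_teal_center","wrist"),axis("hp_teal_center","wrist",k,.048))
E
python3 e.py
```

```text
[0.58137104 0.18257865 0.08543262] [ 0.10893545  0.92190303 -1.07113393] 10.1333
0.068 False [0.5806 0.1836 0.068 ] [-0.5  2.5  0.4] [ 0.5   0.08 -0.01] 0.016787769642364878 10.85
0.06 False [0.5819 0.1829 0.0607] [1.8 1.1 3. ] [ 0.16 -0.3  -0.  ] 0.016983910629880278 11.2667
0.054 False [0.5808 0.183  0.0538] [0.5 0.4 4.3] [ 0.21 -0.12  0.03] 0.016546314863218014 11.6167
[([0.5835, 0.1853, 0.0456], 0.91)] {'score': 0.81, 'ang': -0.063, 'tail': array([0.5048, 0.1871]), 'tip': array([0.6655, 0.177 ]), 'len': 0.161, 'n': 8908}
```

View pics/w_in.png

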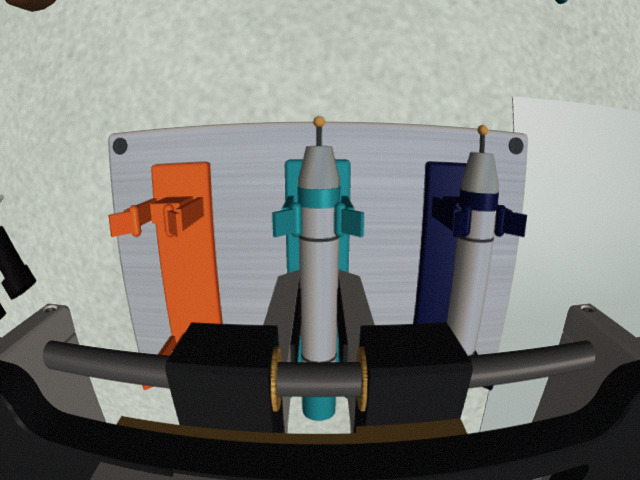

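The barrel is in the front clip with its bur at (319,122), in line with the navy handpiece. I'll press further until I feel the hard stop, then release and check.

```bash
cat > f.py <<'E'
from h import *
c=np.array([.5807,.183])
g=r.move_l(np.array([*c,.046]),vel=.02,guard=35)
print(g,telemetry.current_ee_pos().round(4),telemetry.current_wrist_force().round(1),telemetry.current_torque().round(2),telemetry.current_opening(),telemetry.current_t())
E
python3 f.py
```

```text
True [0.5808 0.183  0.0538] [-0.9  0.2  5.8] [0.03 0.16 0.02] 0.01697364729114344 12.075
```

The guard tripped with the TCP at 0.054, which is where the hard stop should be. Releasing now.

```bash
cat > g.py <<'E'
from h import *
c=np.array([.5807,.183])
gripper_to(.045,20)
print(telemetry.current_opening())
r.move_l(np.array([*c,.17]),vel=.12)
r.move_to(np.array([.50,.183,.25]),q(-.064))
k=vision.get_calibration("wrist"); im=vision.snapshot("wrist"); cv2.imwrite("pics/w_out.png",im[...,::-1])
print(marks("hp_teal_center","wrist"),axis("hp_teal_center","wrist",k,.048),axis("hp_navy_center","wrist",k,.048))
k=vision.get_calibration("scene"); im=vision.snapshot("scene"); cv2.imwrite("pics/s_out.png",cv2.resize(im[240:410,290:490,::-1],None,fx=3.4,fy=3.4,interpolation=cv2.INTER_CUBIC))
print(marks("hp_teal_center","scene"),marks("hp_orange_center","scene"),telemetry.current_wrist_force(),telemetry.current_t())
E
python3 g.py
```

```text
0.04496247069863731
[([0.5836, 0.1846, 0.0468], 0.72)] {'score': 0.96, 'ang': -0.0612, 'tail': array([0.5136, 0.1866]), 'tip': array([0.6641, 0.1774]), 'len': 0.1508, 'n': 2528} {'score': 0.82, 'ang': -0.0649, 'tail': array([0.5061, 0.1125]), 'tip': array([0.6586, 0.1026]), 'len': 0.1528, 'n': 2568}
[([0.5798, 0.1832, 0.0509], 0.71)] [([0.5193, -0.2629, 0.0347], 0.83)] [-0.56577818  0.20010867 -0.11626399] 14.7
```

View pics/w_out.png

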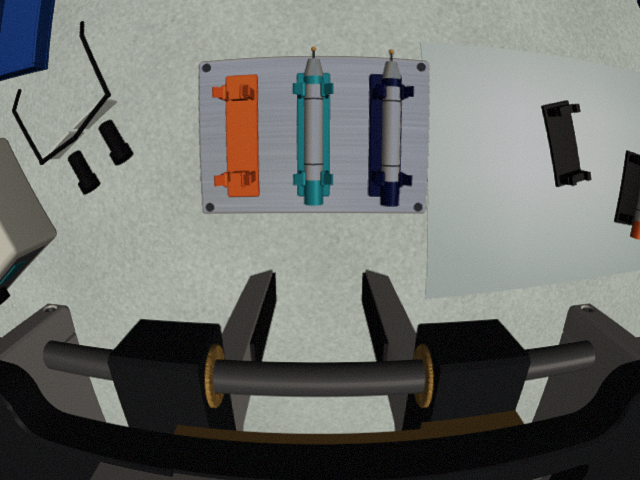

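View pics/s_out.png

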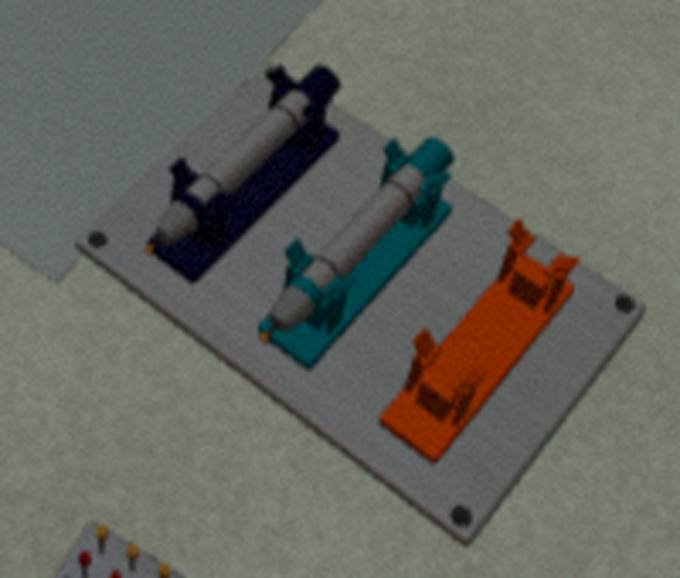

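In the wrist view (bur (313,50), tail (314,205)) and the scene view, the teal handpiece sits in both clips, level and just like the navy one. It is centred to within about 2 mm, and the gripper is clear.

```bash
python3 -c "
from h import *
print(r.sign_off())"
```

```text
the job is handed in; nothing more can be done
None
```

The turquoise handpiece is pressed home in both turquoise clips, centred to within about 2 mm and released; the orange and navy ones were left alone, and I handed the job in at about 15 s of the 34 s allowed.

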